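# Find the heavy parts carton by lifting and put it in the dispatch tray

### The arm

A 6-joint arm with a two-finger parallel gripper is mounted at the origin on a cart in front of the work surface, level with it; the furniture and walls round the work are solid. World frame = base frame: x ahead of the robot, y to its left, z up, the work surface at z = 0. Lengths are in m, angles in rad, forces in N, time in s.
With the tool pointing down it reaches from about 0.325 to 0.775 m from the base axis. Payload 5.5 kg.
Tool frame: the origin (TCP) lies on the centre line of the jaws, within the pads' length; the fingertips stand 22 mm ahead of it and the grasp point (between the pads) lies 3 mm ahead of it; z points along the fingers, y is the line along which they close (so a half turn about z gives the same grasp; the last joint's range is limited). The gripper opens to 88 mm and grips with 3 to 60 N. Pads are 20 mm wide; open, the fingers measure 115 mm over their backs; the gripper's body (75 mm by 178 mm) begins 61 mm behind the grasp point.
Start: joints at [-1.265, 0.091, 1.231, -0, 1.82, -0.057], TCP at [0.213, -0.561, 0.245] pointing down, gripper open.
Joint ranges: [-2.87, 2.87], [-0.86, 2.18], [0.17, 2.46], [-1.51, 4.65], [0.06, 2.69], [-2.65, 2.65]. Speed limits (rad/s): [2.57, 2.57, 3.01, 3.14, 3.14, 3.14].

### API

Orientations are given as a unit quaternion [x, y, z, w].
In Python, from bench import manip, capture gives the robot as it stands.
- The arm moves only by the tool play_rows, never from a script. Its argument "moves" is a list that holds one entry, the list of rows, each a list of 6 numbers: the shift along the tool's x, y, z normalised to -1 to 1, where 1 is 0.03 m, then the turn, a rotation vector about the tool's x, y, z normalised to -1 to 1, where 1 is 120 degrees. In form: [[[dx, dy, dz, rx, ry, rz], ...]]. A call has 1 to 10 rows; each row shifts and turns the commanded pose from where the row before left it, along the tool's axes as they then stand; what a row does not reach is not made up. A row lasts 1/10 s, in which the tool goes at most 50 mm and 8.59 degrees, less where a joint would pass 70% of its speed; a pose out of reach is approached as far as the arm can. A call with a number of a shift or a turn outside -1 to 1 is refused whole. A call with a gripper value outside its range is refused whole. "hand" is the closure, from -1 (fully open) to 1 (shut), set as the call begins (left out, the last holds). The fingers move at their own pace and stop on an object; the grip force is fixed at half the most. Time passes only in rows, so rows that do not move let the fingers close. It gives the time, the measured TCP pose, the force, the opening and the grip force at its end, in the units of the state.
- manip.get_state(): the state, without advancing time (a new reading comes with each control period).
- capture(name): name is "scene" or "top" or "wrist"; returns a dict with "color" (420x560x3 uint8, red, green, blue), "depth" (420x560 float32, m along the optical axis (not along the pixel's ray), 0 where there is no reading), "camera_matrix" (3x3 intrinsics, pixels), "D" ([k1, k2, p1, p2, k3] as OpenCV has them; the pictures are not rectified), "rvec" (rotation vector, rad) and "tvec" (3), from world to camera coordinates, as OpenCV has them. Camera axes: x right, y down, z forward; pixel columns grow to the right and rows downward; lengths in m; the calibration is good to about 2 mm. A picture is of the moment at which its call begins.
- manip.job_done(): hands the job in; it is judged then, once.
The state is a dict: "time": time; "joint_positions": joint angles; "qvel": joint speeds; "joint_efforts": joint torques, N m; "position": TCP position; "tool_rot": TCP orientation; "ft_force": force on the tool from outside, world axes, zero at the start; "moment": the same for the moment, N m; "opening": finger opening in m; "finger_force": force on a finger pad.
Only numpy, scipy, OpenCV 4.12 (cv2) and the standard library are available. Lean on these libraries where they do the work, as an engineer would, in place of code of your own. Each camera call takes 0.05 s, during which the arm holds its last target. There are 200 camera calls.

### The job

One of the three identical closed cartons was packed with steel parts by mistake and is far heavier than the other two. Lift each a good few centimetres off the bench in turn, left, middle, then right, to feel its weight. The heavy one belongs in the shallow metal tray, standing flat, and the two light ones back where they stood; keep them upright and set them down without dropping them.

Things in the scene. Friction and masses are not known exactly. Their poses are not given: they have to be found in the camera images.
- carton_left_centre (a point): Leftmost (largest y) of three identical closed white cartons with a red band, 60 mm along its x, 85 mm along its y, 50 mm high; the point is its centre, 25 mm above the bench it stands on, z up. Grip it from above across the 60 mm side. Two of the three weigh 0.16 to 0.20 kg, one 0.57 to 0.71 kg; which one changes. Cartons of other sizes are bystanders.
- carton_middle_centre (a point): Middle one of the three identical closed white cartons with a red band, 60 mm along its x, 85 mm along its y, 50 mm high; the point is its centre, 25 mm above the bench it stands on, z up. Grip it from above across the 60 mm side.
- carton_right_centre (a point): Rightmost (smallest y) of the three identical closed white cartons with a red band, 60 mm along its x, 85 mm along its y, 50 mm high; the point is its centre, 25 mm above the bench it stands on, z up. Grip it from above across the 60 mm side.
- tray_floor (a point): centre of the inner floor, 4 mm above the bench, of the shallow open aluminium tray fixed to the bench on the robot's right; outside 170 mm along its own x by 210 mm along its own y, walls 4 mm thick with a round rim whose top is 28 mm above the bench; inside 162 x 202 mm; z up

How it is judged:
By the outcome, as a careful person would: the job done as asked, in the order asked, and still so for the second after the job is handed in, with the robot touching nothing.
It also fails if it takes over 72 s, if anything falls off the work surface, if the arm or the gripper's body presses on something with over 40 N, if the wrist force passes 120 N, or if a joint passes its speed limit or range.

## Working session

There is one attempt and no reset: what is moved stays moved. The work goes in short steps, Python scripts to look and compute and a tool call to move; the robot and the scene stay as the last step left them, time stands still between calls to the robot, and variables do not carry over. Pictures are saved under pics/ and viewed, at most 10 in all, crops included, and the job is handed in when it is done.

Besides the shell and the picture viewer there is one more tool, called after "Request:" by a JSON object that holds its "fn" and its "kwargs", one argument or row to a line. play_rows: Moves the arm, as the interface text tells. Scaled input: -1 to 1 covers 0.03 m each way for a shift and 120 degrees each way for a turn. Its arguments: {"type":"object","properties":{"moves":{"type":"array"},"hand":{"type":"number"}},"required":["moves"]}

```bash
mkdir -p pics; ls; cat > h.py <<'E'
import numpy as np,cv2
from bench import manip,capture
def world(c):
    h,w=c["depth"].shape
    R,_=cv2.Rodrigues(np.array(c["rvec"],float)); t=np.array(c["tvec"],float).ravel()
    K=np.array(c["camera_matrix"],float)
    v,u=np.mgrid[0:h,0:w]
    p=cv2.undistortPoints(np.stack([u,v],-1).reshape(-1,1,2).astype(np.float64),K,np.array(c["D"],float)).reshape(h,w,2)
    P=np.dstack([p,np.ones((h,w))])*c["depth"][...,None]
    return (P-t)@R
E
python3 - <<'E'
from h import *
s=manip.get_state()
for k in s: print(k,np.round(s[k],3))
for n in("top","scene"):
    c=capture(n); np.savez(n,**c); cv2.imwrite(f"pics/{n}.png",c["color"][...,::-1])
E
```

```text
pics
time 0.0
joint_positions [-1.265  0.092  1.232 -0.     1.82  -0.057]
qvel [-0.001  0.     0.001 -0.001  0.001  0.001]
joint_efforts [-4.0000e-03 -4.4645e+01 -4.0646e+01  6.9000e-02  2.9000e-02 -0.0000e+00]
position [ 0.213 -0.561  0.244]
tool_rot [ 0.984  0.18  -0.    -0.001]
ft_force [-0.304  0.121 -0.346]
moment [ 0.018  0.006 -0.004]
finger_force 0.0
opening 0.088
```

View pics/top.png

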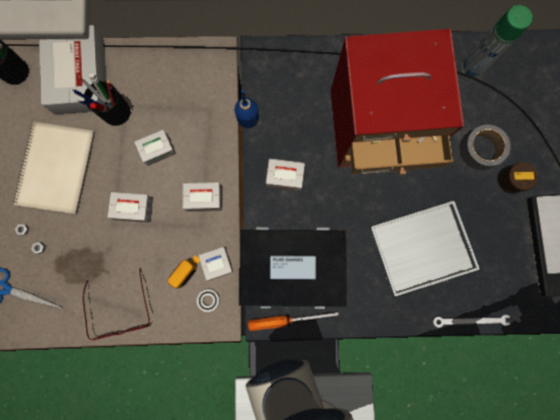

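View pics/scene.png

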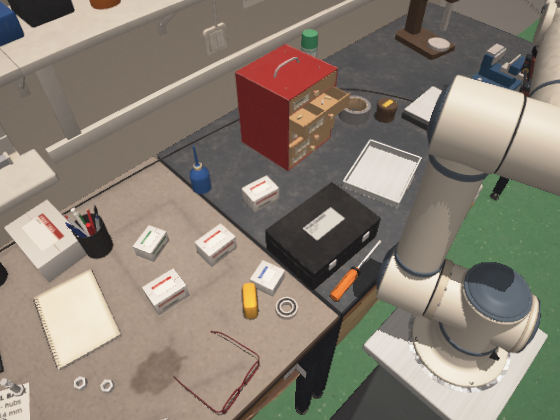

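Top view: the red-band cartons are at about (129,206), (201,196) and (286,174). The green (154,146) and blue (215,263) cartons are bystanders, and the tray is at (425,248). A black case stands at (293,267).

```bash
python3 - <<'E'
from h import *
c=dict(np.load("top.npz")); W=world(c); col=c["color"].astype(int)
def rep(n,m):
    P=W[m][:,:2].astype(np.float32); r=cv2.minAreaRect(P)
    print(n,m.sum(),"z",np.median(W[m][:,2]).round(4),"c",np.round(r[0],4),"size",np.round(r[1],4),"ang",round(r[2],1))
for n,(u,v) in dict(L=(129,206),M=(201,196),R=(286,174),green=(154,146),blue=(215,263),case=(293,267),case2=(330,280)).items():
    k=np.zeros(W.shape[:2],bool); s=60 if 'case' in n else 34; k[v-s:v+s,max(0,u-s):u+s]=1
    z=W[v,u,2]; m=k&(abs(W[...,2]-z)<.006)
    _,l=cv2.connectedComponents(m.astype(np.uint8)); rep(n,l==l[v,u])
k=np.zeros(W.shape[:2],bool); k[190:305,360:490]=1
m=k&(W[...,2]>.015)&(W[...,2]<.04); rep("trayrim",m)
m=k&(col.min(2)>110); _,l=cv2.connectedComponents(m.astype(np.uint8)); m=l==l[250,425]; rep("traybright",m)
print("drawers etc: max z in regions", W[130:175,340:460,2].max(), W[40:130,345:460,2].max(), W[90:130,235:260,2].max(), W[30:170,340:465,0].min())
E
```

```text
L 975 z 0.0495 c [0.5542 0.3986] size [0.0854 0.0624] ang 84.4
M 932 z 0.0499 c [0.5744 0.2279] size [0.0853 0.0611] ang 89.1
R 896 z 0.0502 c [0.623  0.0292] size [0.0851 0.0607] ang 81.7
green 705 z 0.0401 c [0.7012 0.3447] size [0.0557 0.0747] ang 23.0
blue 709 z 0.0337 c [0.4153 0.1986] size [0.0616 0.0621] ang 16.8
case 8212 z 0.0833 c [0.4001 0.0182] size [0.2407 0.1686] ang 88.5
case2 5906 z 0.0834 c [ 0.3992 -0.0163] size [0.172  0.1686] ang 88.6
trayrim 942 z 0.0272 c [ 0.4393 -0.2972] size [0.1729 0.2143] ang 15.9
traybright 6153 z 0.0046 c [ 0.4084 -0.1852] size [0.1754 0.4701] ang 16.0
drawers etc: max z in regions 1.0802905604642847 1.0802905604642847 1.0802905604642847 0.38095361651313336
```

Request:
{"fn": "play_rows", "kwargs": {
  "moves": [
    [[0.84, -1, 0.08, 0, 0, 0], [0.84, -1, 0.08, 0, 0, 0], [0.84, -1, 0.08, 0, 0, 0], [0.84, -1, 0.08, 0, 0, 0], [0.84, -1, 0.08, 0, 0, 0], [0.84, -1, 0.08, 0, 0, 0], [0.84, -1, 0.08, 0, 0, 0], [0.84, -1, 0.08, 0, 0, 0], [0.84, -1, 0.08, 0, 0, 0], [0.84, -1, 0.08, 0, 0, 0]]
  ],
  "hand": -1
}}

```text
time: 1.1
position: [0.3421, -0.1895, 0.2202]
tool_rot: [0.984, 0.18, -0.0, -0.0]
ft_force: [1.4, -0.4, 0.1]
opening: 0.0878
finger_force: 0.0
```

Request:
{"fn": "play_rows", "kwargs": {
  "moves": [
    [[0.84, -1, 0.08, 0, 0, 0], [0.84, -1, 0.08, 0, 0, 0], [0.84, -1, 0.08, 0, 0, 0], [0.84, -1, 0.08, 0, 0, 0], [0.84, -1, 0.08, 0, 0, 0], [0.84, -1, 0.08, 0, 0, 0], [0.84, -1, 0.08, 0, 0, 0], [0.84, -1, 0.08, 0, 0, 0], [0.84, -1, 0.08, 0, 0, 0], [0.84, -1, 0.08, 0, 0, 0]]
  ]
}}

```text
time: 2.1
position: [0.4713, 0.1805, 0.1961]
tool_rot: [0.984, 0.181, -0.0, 0.0]
ft_force: [-0.2, -1.0, 0.1]
opening: 0.0876
finger_force: 0.0
```

Request:
{"fn": "play_rows", "kwargs": {
  "moves": [
    [[0.84, -1, 0.08, 0, 0, 0], [0.84, -1, 0.08, 0, 0, 0], [0.84, -1, 0.08, 0, 0, 0], [0.84, -1, 0.08, 0, 0, 0], [0.84, -1, 0.08, 0, 0, 0], [0.84, -1, 0.08, 0, 0, 0], [0, 0, 0, 0, 0, -0.066], [0, 0, 0, 0, 0, -0.066], [0, 0, 0, 0, 0, -0.066], [0, 0, 0, 0, 0, -0.066]]
  ]
}}

```text
time: 3.1
position: [0.5485, 0.4009, 0.1812]
tool_rot: [0.896, 0.445, -0.001, 0.0]
ft_force: [-0.5, 1.4, 0.4]
opening: 0.088
finger_force: 0.0
```

Request:
{"fn": "play_rows", "kwargs": {
  "moves": [
    [[0, 0, 0, 0, 0, -0.066], [0, 0, 0, 0, 0, -0.066], [0, 0, 0, 0, 0, -0.066], [0, 0, 0, 0, 0, -0.066], [0, 0, 0, 0, 0, 0]]
  ]
}}

```text
time: 3.6
position: [0.5485, 0.4007, 0.1815]
tool_rot: [0.742, 0.671, -0.001, -0.0]
ft_force: [0.4, 0.4, -0.5]
opening: 0.0878
finger_force: 0.0
```

```bash
cat >> h.py <<'E'
def look(tag,zt=.05):
    """carton in the wrist view: top-face rectangle nearest the TCP"""
    s=manip.get_state(); p=np.array(s["position"]); q=s["tool_rot"]; yaw=np.degrees(2*np.arctan2(q[1],q[0]))
    c=capture("wrist"); W=world(c); cv2.imwrite(f"pics/{tag}.png",c["color"][...,::-1])
    m=(abs(W[...,2]-zt)<.006)&(c["depth"]>0)
    n,l,st,_=cv2.connectedComponentsWithStats(m.astype(np.uint8))
    print("tcp",p.round(4),"toolx yaw",yaw.round(2))
    for i in range(1,n):
        if st[i,4]<800: continue
        P=W[l==i]; r=cv2.minAreaRect(P[:,:2].astype(np.float32)); ang=r[2] if r[1][0]>r[1][1] else r[2]-90
        ang=(ang+180)%180
        d=np.array(r[0])-p[:2]; a=np.radians(yaw)
        print("px",st[i],"z",np.median(P[:,2]).round(4),"c",np.round(r[0],4),"size",np.round(r[1],4),"longaxis",round(ang,1),
          "tool dx,dy mm",(1000*np.array([d@[np.cos(a),np.sin(a)],d@[np.sin(a),-np.cos(a)]])).round(1))
E
python3 -c "
from h import *
look('w1')"
```

```text
tcp [0.5485 0.4007 0.1815] toolx yaw 84.21
px [ 257  159   67   89 5746] z 0.0506 c [0.5537 0.4   ] size [0.085  0.0602] longaxis 84.4 tool dx,dy mm [-0.1  5.2]
px [ 295  336   58   37 2017] z 0.0506 c [0.575  0.2285] size [0.0528 0.0621] longaxis 177.0 tool dx,dy mm [-168.6   43.8]
```

View pics/w1.png

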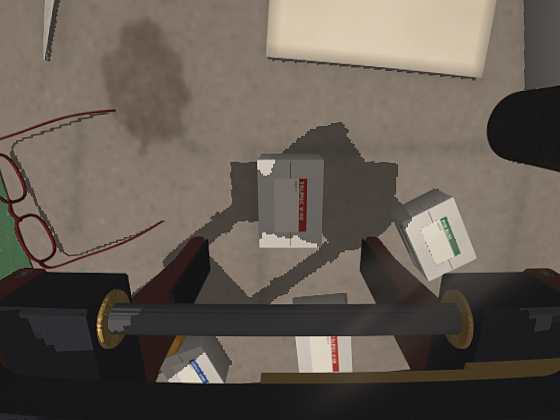

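The wrist view shows the left carton at (291,203), between the fingers and 5 mm off centre. This agrees with the top view.

Request:
{"fn": "play_rows", "kwargs": {
  "moves": [
    [[0, 0.17, 0.6, 0, 0, 0], [0, 0, 0.95, 0, 0, 0], [0, 0, 0.95, 0, 0, 0], [0, 0, 0.9, 0, 0, 0], [0, 0, 0.7, 0, 0, 0], [0, 0, 0.5, 0, 0, 0], [0, 0, 0.35, 0, 0, 0], [0, 0, 0, 0, 0, 0]]
  ],
  "hand": -1
}}

```text
time: 4.45
position: [0.553, 0.3997, 0.0314]
tool_rot: [0.743, 0.67, -0.002, -0.0]
ft_force: [0.8, -0.1, -0.2]
opening: 0.0877
finger_force: 0.0
```

Request:
{"fn": "play_rows", "kwargs": {
  "moves": [
    [[0, 0, 0, 0, 0, 0], [0, 0, 0, 0, 0, 0], [0, 0, 0, 0, 0, 0], [0, 0, 0, 0, 0, 0], [0, 0, 0, 0, 0, 0], [0, 0, 0, 0, 0, 0], [0, 0, 0, 0, 0, 0], [0, 0, 0, 0, 0, 0]]
  ],
  "hand": 1
}}

```text
time: 5.25
position: [0.554, 0.4006, 0.0349]
tool_rot: [0.742, 0.67, 0.001, -0.0]
ft_force: [-1.3, -0.1, 4.9]
opening: 0.0598
finger_force: 30.0
```

Request:
{"fn": "play_rows", "kwargs": {
  "moves": [
    [[0, 0, -0.3, 0, 0, 0], [0, 0, -0.5, 0, 0, 0], [0, 0, -0.6, 0, 0, 0], [0, 0, -0.6, 0, 0, 0], [0, 0, -0.5, 0, 0, 0], [0, 0, -0.2, 0, 0, 0], [0, 0, 0, 0, 0, 0], [0, 0, 0, 0, 0, 0], [0, 0, 0, 0, 0, 0]]
  ]
}}

```text
time: 6.15
position: [0.5533, 0.3999, 0.1132]
tool_rot: [0.742, 0.67, -0.001, -0.0]
ft_force: [-0.5, -0.1, -1.1]
opening: 0.0599
finger_force: 30.0
```

```bash
python3 -c "
from h import *
s=manip.get_state(); print(s['ft_force'],s['moment'],s['position'],s['opening'],s['tool_rot'])"
```

```text
[-0.50168197 -0.08115723 -1.07864852] [-0.02889049 -0.00459559 -0.01656915] [0.55325424 0.39993727 0.11319269] 0.05990180883593201 [ 7.42281139e-01  6.70087530e-01 -1.17737561e-03 -1.65314803e-04]
```

Left is light, at about 1 to 2 N. I'll set it back down.

Request:
{"fn": "play_rows", "kwargs": {
  "moves": [
    [[0, 0, 0.3, 0, 0, 0], [0, 0, 0.6, 0, 0, 0], [0, 0, 0.6, 0, 0, 0], [0, 0, 0.5, 0, 0, 0], [0, 0, 0.3, 0, 0, 0], [0, 0, 0.2, 0, 0, 0], [0, 0, 0.12, 0, 0, 0], [0, 0, 0.05, 0, 0, 0], [0, 0, 0.03, 0, 0, 0], [0, 0, 0, 0, 0, 0]]
  ]
}}

```text
time: 7.15
position: [0.5541, 0.4005, 0.0349]
tool_rot: [0.742, 0.67, 0.001, 0.0]
ft_force: [-0.9, -1.3, 1.1]
opening: 0.06
finger_force: 30.0
```

Request:
{"fn": "play_rows", "kwargs": {
  "moves": [
    [[0, 0, 0, 0, 0, 0], [0, 0, 0, 0, 0, 0], [0, 0, 0, 0, 0, 0], [0, 0, 0, 0, 0, 0], [0, 0, -0.4, 0, 0, 0], [0, 0, -0.8, 0, 0, 0], [0, 0, -1, 0, 0, 0], [0, 0, -1, 0, 0, 0], [0, 0, -0.8, 0, 0, 0]]
  ],
  "hand": -1
}}

```text
time: 8.05
position: [0.5541, 0.4005, 0.1572]
tool_rot: [0.742, 0.67, 0.001, 0.0]
ft_force: [-0.1, -0.5, 0.0]
opening: 0.0878
finger_force: 0.0
```

Request:
{"fn": "play_rows", "kwargs": {
  "moves": [
    [[-0.94, 0.21, 0, 0, 0, 0], [-0.94, 0.21, 0, 0, 0, 0], [-0.94, 0.21, 0, 0, 0, 0], [-0.94, 0.21, 0, 0, 0, 0], [-0.94, 0.21, 0, 0, 0, 0], [-0.94, 0.21, 0, 0, 0, 0], [0, 0, 0, 0, 0, -0.04], [0, 0, 0, 0, 0, 0]]
  ]
}}

```text
time: 8.85
position: [0.5745, 0.2272, 0.155]
tool_rot: [0.714, 0.7, 0.001, 0.0]
ft_force: [-0.6, -0.4, 0.8]
opening: 0.0881
finger_force: 0.0
```

```bash
python3 -c "
from h import *
look('w2')"
```

```text
tcp [0.5745 0.2272 0.155 ] toolx yaw 88.9
px [ 208    0   85   51 3892] z 0.0504 c [0.5519 0.3737] size [0.0335 0.0604] longaxis 174.8 tool dx,dy mm [146.  -25.3]
px [ 35 126  74  71 935] z 0.0513 c [0.4048 0.2817] size [0.0254 0.0675] longaxis 119.6 tool dx,dy mm [  51.2 -170.6]
px [ 246  159   75   99 6928] z 0.0506 c [0.5749 0.2301] size [0.0601 0.085 ] longaxis 90.1 tool dx,dy mm [2.8 0.4]
px [310 354  61  19 914] z 0.0501 c [0.6281 0.0681] size [0.0199 0.0604] longaxis 179.6 tool dx,dy mm [-158.1   56.7]
```

Request:
{"fn": "play_rows", "kwargs": {
  "moves": [
    [[0.08, 0, 0.6, 0, 0, -0.01], [0, 0, 0.95, 0, 0, 0], [0, 0, 0.95, 0, 0, 0], [0, 0, 0.7, 0, 0, 0], [0, 0, 0.5, 0, 0, 0], [0, 0, 0.3, 0, 0, 0], [0, 0, 0, 0, 0, 0]]
  ]
}}

```text
time: 9.6
position: [0.5736, 0.2307, 0.0327]
tool_rot: [0.706, 0.708, -0.001, -0.0]
ft_force: [-0.4, -0.2, 0.8]
opening: 0.088
finger_force: 0.0
```

Request:
{"fn": "play_rows", "kwargs": {
  "moves": [
    [[0, 0, 0, 0, 0, 0], [0, 0, 0, 0, 0, 0], [0, 0, 0, 0, 0, 0], [0, 0, 0, 0, 0, 0], [0, 0, 0, 0, 0, 0], [0, 0, 0, 0, 0, 0], [0, 0, 0, 0, 0, 0]]
  ],
  "hand": 1
}}

```text
time: 10.3
position: [0.5743, 0.2306, 0.0346]
tool_rot: [0.706, 0.708, 0.0, 0.0]
ft_force: [-2.3, 0.4, 6.1]
opening: 0.0596
finger_force: 30.0
```

Request:
{"fn": "play_rows", "kwargs": {
  "moves": [
    [[0, 0, -0.3, 0, 0, 0], [0, 0, -0.5, 0, 0, 0], [0, 0, -0.6, 0, 0, 0], [0, 0, -0.6, 0, 0, 0], [0, 0, -0.5, 0, 0, 0], [0, 0, -0.2, 0, 0, 0], [0, 0, 0, 0, 0, 0], [0, 0, 0, 0, 0, 0], [0, 0, 0, 0, 0, 0]]
  ]
}}

```text
time: 11.2
position: [0.5735, 0.2303, 0.1132]
tool_rot: [0.706, 0.708, -0.001, -0.001]
ft_force: [-0.1, -0.2, -5.9]
opening: 0.0595
finger_force: 30.0
```

Middle is heavy, at 5.9 N. I'll set it back for now, weigh the right one as asked, and then move the middle one to the tray.

Request:
{"fn": "play_rows", "kwargs": {
  "moves": [
    [[0, 0, 0.3, 0, 0, 0], [0, 0, 0.6, 0, 0, 0], [0, 0, 0.6, 0, 0, 0], [0, 0, 0.5, 0, 0, 0], [0, 0, 0.3, 0, 0, 0], [0, 0, 0.2, 0, 0, 0], [0, 0, 0.12, 0, 0, 0], [0, 0, 0.05, 0, 0, 0], [0, 0, 0.03, 0, 0, 0], [0, 0, 0, 0, 0, 0]]
  ]
}}

```text
time: 12.2
position: [0.5745, 0.2306, 0.0347]
tool_rot: [0.706, 0.708, 0.001, 0.0]
ft_force: [-1.0, -0.1, -4.1]
opening: 0.06
finger_force: 30.0
```

Request:
{"fn": "play_rows", "kwargs": {
  "moves": [
    [[0, 0, 0, 0, 0, 0], [0, 0, 0, 0, 0, 0], [0, 0, 0, 0, 0, 0], [0, 0, 0, 0, 0, 0], [0, 0, -0.4, 0, 0, 0], [0, 0, -0.8, 0, 0, 0], [0, 0, -1, 0, 0, 0], [0, 0, -1, 0, 0, 0], [0, 0, -0.8, 0, 0, 0]]
  ],
  "hand": -1
}}

```text
time: 13.1
position: [0.5746, 0.2307, 0.1571]
tool_rot: [0.706, 0.708, 0.001, 0.001]
ft_force: [0.9, -0.0, 0.3]
opening: 0.0877
finger_force: 0.0
```

Request:
{"fn": "play_rows", "kwargs": {
  "moves": [
    [[-0.96, 0.23, 0, 0, 0, 0], [-0.96, 0.23, 0, 0, 0, 0], [-0.96, 0.23, 0, 0, 0, 0], [-0.96, 0.23, 0, 0, 0, 0], [-0.96, 0.23, 0, 0, 0, 0], [-0.96, 0.23, 0, 0, 0, 0], [-0.96, 0.23, 0, 0, 0, 0], [0, 0, 0, 0, 0, 0.07], [0, 0, 0, 0, 0, 0]]
  ]
}}

```text
time: 14.0
position: [0.6232, 0.0281, 0.1547]
tool_rot: [0.757, 0.653, 0.0, 0.0]
ft_force: [-1.2, 0.8, 0.5]
opening: 0.0879
finger_force: 0.0
```

```bash
python3 -c "
from h import *
look('w3')"
```

```text
tcp [0.6232 0.0281 0.1547] toolx yaw 81.56
px [ 143    0   86   25 1539] z 0.0502 c [0.5751 0.191 ] size [0.0156 0.0609] longaxis 172.6 tool dx,dy mm [154.2 -71.5]
px [ 247  159   75   99 6940] z 0.0506 c [0.6233 0.0305] size [0.0853 0.0602] longaxis 81.4 tool dx,dy mm [ 2.5 -0.3]
px [110 187  35 104 831] z 0.0505 c [0.4858 0.0244] size [0.0951 0.0031] longaxis 88.5 tool dx,dy mm [ -23.8 -135.4]
```

Request:
{"fn": "play_rows", "kwargs": {
  "moves": [
    [[0.08, 0, 0.6, 0, 0, 0], [0, 0, 0.95, 0, 0, 0], [0, 0, 0.95, 0, 0, 0], [0, 0, 0.7, 0, 0, 0], [0, 0, 0.5, 0, 0, 0], [0, 0, 0.3, 0, 0, 0], [0, 0, 0, 0, 0, 0]]
  ]
}}

```text
time: 14.75
position: [0.6228, 0.0318, 0.0328]
tool_rot: [0.756, 0.655, -0.001, -0.001]
ft_force: [0.5, -0.7, -0.4]
opening: 0.088
finger_force: 0.0
```

Request:
{"fn": "play_rows", "kwargs": {
  "moves": [
    [[0, 0, 0, 0, 0, 0], [0, 0, 0, 0, 0, 0], [0, 0, 0, 0, 0, 0], [0, 0, 0, 0, 0, 0], [0, 0, 0, 0, 0, 0], [0, 0, 0, 0, 0, 0], [0, 0, 0, 0, 0, 0]]
  ],
  "hand": 1
}}

```text
time: 15.45
position: [0.6236, 0.0314, 0.0346]
tool_rot: [0.756, 0.654, 0.0, 0.0]
ft_force: [-1.5, 0.3, 5.5]
opening: 0.0599
finger_force: 30.0
```

Request:
{"fn": "play_rows", "kwargs": {
  "moves": [
    [[0, 0, -0.3, 0, 0, 0], [0, 0, -0.5, 0, 0, 0], [0, 0, -0.6, 0, 0, 0], [0, 0, -0.6, 0, 0, 0], [0, 0, -0.5, 0, 0, 0], [0, 0, -0.2, 0, 0, 0], [0, 0, 0, 0, 0, 0], [0, 0, 0, 0, 0, 0], [0, 0, 0, 0, 0, 0]]
  ]
}}

```text
time: 16.35
position: [0.6227, 0.0314, 0.1133]
tool_rot: [0.756, 0.654, -0.001, -0.001]
ft_force: [-0.5, 0.5, -1.8]
opening: 0.06
finger_force: 30.0
```

Right is light, at 1.8 N. I'll put it back and return above the middle one.

Request:
{"fn": "play_rows", "kwargs": {
  "moves": [
    [[0, 0, 0.3, 0, 0, 0], [0, 0, 0.6, 0, 0, 0], [0, 0, 0.6, 0, 0, 0], [0, 0, 0.5, 0, 0, 0], [0, 0, 0.3, 0, 0, 0], [0, 0, 0.2, 0, 0, 0], [0, 0, 0.12, 0, 0, 0], [0, 0, 0.05, 0, 0, 0], [0, 0, 0.03, 0, 0, 0], [0, 0, 0, 0, 0, 0]]
  ]
}}

```text
time: 17.35
position: [0.6237, 0.0314, 0.0347]
tool_rot: [0.756, 0.654, 0.0, 0.0]
ft_force: [-0.6, -0.6, 0.5]
opening: 0.0594
finger_force: 30.0
```

Request:
{"fn": "play_rows", "kwargs": {
  "moves": [
    [[0, 0, 0, 0, 0, 0], [0, 0, 0, 0, 0, 0], [0, 0, 0, 0, 0, 0], [0, 0, 0, 0, 0, 0], [0, 0, -0.4, 0, 0, 0], [0, 0, -0.8, 0, 0, 0], [0, 0, -1, 0, 0, 0], [0, 0, -1, 0, 0, 0], [0, 0, -0.8, 0, 0, 0]]
  ],
  "hand": -1
}}

```text
time: 18.25
position: [0.6237, 0.0314, 0.157]
tool_rot: [0.756, 0.654, 0.001, 0.001]
ft_force: [0.6, -0.4, 0.0]
opening: 0.0876
finger_force: 0.0
```

Request:
{"fn": "play_rows", "kwargs": {
  "moves": [
    [[0, 0, 0, 0, 0, -0.07], [0.95, -0.23, 0, 0, 0, 0], [0.95, -0.23, 0, 0, 0, 0], [0.95, -0.23, 0, 0, 0, 0], [0.95, -0.23, 0, 0, 0, 0], [0.95, -0.23, 0, 0, 0, 0], [0.95, -0.23, 0, 0, 0, 0], [0.95, -0.23, 0, 0, 0, 0], [0, 0, 0, 0, 0, 0]]
  ]
}}

```text
time: 19.15
position: [0.5735, 0.234, 0.1548]
tool_rot: [0.705, 0.709, 0.001, -0.0]
ft_force: [-1.3, -0.4, -0.1]
opening: 0.088
finger_force: 0.0
```

```bash
python3 -c "
from h import *
look('w4')"
```

```text
tcp [0.5735 0.234  0.1548] toolx yaw 90.37
px [ 214    0   87   60 4633] z 0.0505 c [0.5523 0.3773] size [0.041  0.0602] longaxis 174.1 tool dx,dy mm [143.4 -20.3]
px [ 39 128  71  72 927] z 0.0514 c [0.4053 0.2815] size [0.0251 0.0669] longaxis 118.8 tool dx,dy mm [  48.5 -167.9]
px [ 250  167   74   97 6774] z 0.0506 c [0.5752 0.2302] size [0.0601 0.0849] longaxis 90.1 tool dx,dy mm [-3.9  1.7]
```

Request:
{"fn": "play_rows", "kwargs": {
  "moves": [
    [[-0.13, 0.05, 0.6, 0, 0, 0], [0, 0, 0.95, 0, 0, 0], [0, 0, 0.95, 0, 0, 0], [0, 0, 0.7, 0, 0, 0], [0, 0, 0.5, 0, 0, 0], [0, 0, 0.3, 0, 0, 0], [0, 0, 0, 0, 0, 0]]
  ]
}}

```text
time: 19.9
position: [0.5757, 0.2262, 0.0328]
tool_rot: [0.706, 0.708, -0.001, -0.0]
ft_force: [-0.1, -0.1, 0.3]
opening: 0.0877
finger_force: 0.0
```

Request:
{"fn": "play_rows", "kwargs": {
  "moves": [
    [[0, 0, 0, 0, 0, 0], [0, 0, 0, 0, 0, 0], [0, 0, 0, 0, 0, 0], [0, 0, 0, 0, 0, 0], [0, 0, 0, 0, 0, 0], [0, 0, 0, 0, 0, 0], [0, 0, 0, 0, 0, 0]]
  ],
  "hand": 1
}}

```text
time: 20.6
position: [0.5753, 0.2271, 0.0347]
tool_rot: [0.706, 0.708, -0.0, -0.001]
ft_force: [-4.8, -0.9, 4.4]
opening: 0.0597
finger_force: 30.0
```

Request:
{"fn": "play_rows", "kwargs": {
  "moves": [
    [[0, 0, -0.3, 0, 0, 0], [0, 0, -0.6, 0, 0, 0], [0, 0, -0.8, 0, 0, 0], [0, 0, -0.9, 0, 0, 0], [0, 0, -0.9, 0, 0, 0], [0, 0, -0.7, 0, 0, 0], [0, 0, -0.4, 0, 0, 0], [0, 0, -0.2, 0, 0, 0], [0, 0, 0, 0, 0, 0]]
  ]
}}

```text
time: 21.5
position: [0.576, 0.2268, 0.1776]
tool_rot: [0.706, 0.708, -0.0, -0.0]
ft_force: [0.1, -0.8, -6.2]
opening: 0.0596
finger_force: 30.0
```

Request:
{"fn": "play_rows", "kwargs": {
  "moves": [
    [[-0.4, -0.1, 0, 0, 0, 0], [-0.7, -0.18, 0, 0, 0, 0], [-0.9, -0.235, 0, 0, 0, 0], [-0.9, -0.235, 0, 0, 0, 0], [-0.9, -0.235, 0, 0, 0, 0], [-0.9, -0.235, 0, 0, 0, 0], [-0.9, -0.235, 0, 0, 0, 0], [-0.9, -0.235, 0, 0, 0, 0], [-0.9, -0.235, 0, 0, 0, 0], [-0.9, -0.235, 0, 0, 0, 0]]
  ]
}}

```text
time: 22.5
position: [0.5103, -0.0239, 0.176]
tool_rot: [0.706, 0.708, -0.001, -0.001]
ft_force: [0.3, -0.2, -6.6]
opening: 0.0599
finger_force: 30.0
```

Request:
{"fn": "play_rows", "kwargs": {
  "moves": [
    [[-0.9, -0.235, 0, 0, 0, 0], [-0.9, -0.235, 0, 0, 0, 0], [-0.9, -0.235, 0, 0, 0, 0], [-0.9, -0.235, 0, 0, 0, 0], [-0.9, -0.235, 0, 0, 0, 0], [-0.9, -0.235, 0, 0, 0, 0], [-0.9, -0.235, 0, 0, 0, 0], [-0.9, -0.235, 0, 0, 0, 0], [-0.9, -0.235, 0, 0, 0, 0], [-0.7, -0.18, 0, 0, 0, 0]]
  ]
}}

```text
time: 23.5
position: [0.4418, -0.288, 0.176]
tool_rot: [0.707, 0.708, -0.001, -0.001]
ft_force: [0.4, -0.1, -5.8]
opening: 0.0598
finger_force: 30.0
```

Request:
{"fn": "play_rows", "kwargs": {
  "moves": [
    [[-0.4, -0.1, 0, 0, 0, 0], [0, 0, 0, 0, 0, -0.044], [0, 0, 0, 0, 0, -0.044], [0, 0, 0, 0, 0, -0.044], [0, 0, 0, 0, 0, 0], [0, 0, 0, 0, 0, 0]]
  ]
}}

```text
time: 24.1
position: [0.4404, -0.2982, 0.1771]
tool_rot: [0.603, 0.798, 0.0, -0.001]
ft_force: [0.1, -0.1, -6.0]
opening: 0.0599
finger_force: 30.0
```

```bash
python3 - <<'E'
from h import *
c=capture("wrist"); cv2.imwrite("pics/w5.png",c["color"][...,::-1]); W=world(c)
m=(abs(W[...,2]-.026)<.008)&(c["depth"]>0)&(np.hypot(W[...,0]-.439,W[...,1]+.297)<.16)
r=cv2.minAreaRect(W[m][:,:2].astype(np.float32)); print(m.sum(),r)
s=manip.get_state(); print(s["position"],s["tool_rot"])
E
```

```text
3690 ((0.43387076258659363, -0.2757866382598877), (0.17299573123455048, 0.17124468088150024), 15.91342544555664)
[ 0.44046182 -0.29820454  0.17726284] [ 6.02694273e-01  7.97972088e-01  1.93575732e-05 -4.00332821e-04]
```

View pics/w5.png

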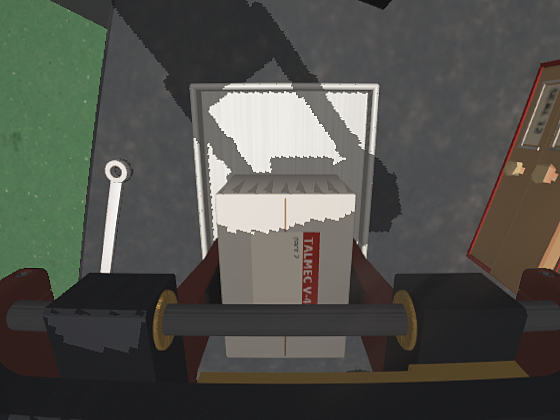

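The carton hangs square, with its top at about (285,270). It is centred between the tray's side rims at columns 200 and 370, so I can lower it.

Request:
{"fn": "play_rows", "kwargs": {
  "moves": [
    [[0, 0, 0.3, 0, 0, 0], [0, 0, 0.7, 0, 0, 0], [0, 0, 0.8, 0, 0, 0], [0, 0, 0.8, 0, 0, 0], [0, 0, 0.7, 0, 0, 0], [0, 0, 0.5, 0, 0, 0], [0, 0, 0.3, 0, 0, 0], [0, 0, 0.2, 0, 0, 0], [0, 0, 0.1, 0, 0, 0], [0, 0, 0, 0, 0, 0]]
  ]
}}

```text
time: 25.15
position: [0.4409, -0.2986, 0.0461]
tool_rot: [0.602, 0.799, -0.0, 0.0]
ft_force: [-0.6, 0.4, -6.1]
opening: 0.0601
finger_force: 30.0
```

Request:
{"fn": "play_rows", "kwargs": {
  "moves": [
    [[0, 0, 0.05, 0, 0, 0], [0, 0, 0.05, 0, 0, 0], [0, 0, 0.03, 0, 0, 0], [0, 0, 0.03, 0, 0, 0], [0, 0, 0, 0, 0, 0]]
  ]
}}

```text
time: 25.65
position: [0.4406, -0.2984, 0.0408]
tool_rot: [0.602, 0.799, 0.0, -0.0]
ft_force: [-0.5, -0.5, -6.6]
opening: 0.06
finger_force: 30.0
```

Request:
{"fn": "play_rows", "kwargs": {
  "moves": [
    [[0, 0, 0.03, 0, 0, 0], [0, 0, 0.03, 0, 0, 0], [0, 0, 0, 0, 0, 0], [0, 0, 0, 0, 0, 0]]
  ]
}}

```text
time: 26.05
position: [0.4407, -0.2985, 0.0391]
tool_rot: [0.602, 0.799, -0.0, -0.0]
ft_force: [0.4, 0.4, -6.0]
opening: 0.0596
finger_force: 30.0
```

Request:
{"fn": "play_rows", "kwargs": {
  "moves": [
    [[0, 0, 0.02, 0, 0, 0], [0, 0, 0.02, 0, 0, 0], [0, 0, 0, 0, 0, 0], [0, 0, 0, 0, 0, 0]]
  ]
}}

```text
time: 26.45
position: [0.4408, -0.2986, 0.0388]
tool_rot: [0.602, 0.799, -0.0, 0.0]
ft_force: [-2.1, 1.6, 1.4]
opening: 0.0596
finger_force: 30.0
```

The load is on the tray floor, so I'll release and rise clear.

Request:
{"fn": "play_rows", "kwargs": {
  "moves": [
    [[0, 0, 0, 0, 0, 0], [0, 0, 0, 0, 0, 0], [0, 0, 0, 0, 0, 0], [0, 0, 0, 0, 0, 0], [0, 0, 0, 0, 0, 0], [0, 0, -0.4, 0, 0, 0], [0, 0, -0.8, 0, 0, 0], [0, 0, -1, 0, 0, 0], [0, 0, -1, 0, 0, 0], [0, 0, -1, 0, 0, 0]]
  ],
  "hand": -1
}}

```text
time: 27.45
position: [0.4407, -0.2984, 0.1662]
tool_rot: [0.602, 0.799, 0.0, 0.0]
ft_force: [0.1, -0.1, 1.8]
opening: 0.0879
finger_force: 0.0
```

Request:
{"fn": "play_rows", "kwargs": {
  "moves": [
    [[-0.8, 0, -1, 0, 0, 0], [-0.8, 0, -0.8, 0, 0, 0], [-0.8, 0, 0, 0, 0, 0], [-0.8, 0, 0, 0, 0, 0], [-0.8, 0, 0, 0, 0, 0], [-0.8, 0, 0, 0, 0, 0], [-0.8, 0, 0, 0, 0, 0], [0, 0, 0, 0, 0, 0]]
  ]
}}

```text
time: 28.25
position: [0.4868, -0.462, 0.2173]
tool_rot: [0.603, 0.798, -0.0, -0.0]
ft_force: [-0.9, 0.6, 0.3]
opening: 0.0879
finger_force: 0.0
```

```bash
python3 - <<'E'
from h import *
c=capture("top"); cv2.imwrite("pics/top2.png",c["color"][...,::-1]); W=world(c)
for n,(x,y) in dict(L=(.5542,.3986),M=(.5744,.2279),R=(.623,.0292),T=(.4393,-.2972)).items():
    m=(np.hypot(W[...,0]-x,W[...,1]-y)<.08)&(abs(W[...,2]-.052)<.006)
    if m.sum()>100: print(n,m.sum(),np.median(W[m][:,2]),W[m][:,2].std(),cv2.minAreaRect(W[m][:,:2].astype(np.float32)))
    else: print(n,"none")
print(manip.get_state()["time"])
E
```

```text
L 939 0.04983597254703481 0.0017257254797528622 ((0.5549849271774292, 0.39856773614883423), (0.08569112420082092, 0.0621151328086853), 83.79119110107422)
M none
R 875 0.050183338253511726 0.0018605957725913132 ((0.6231116652488708, 0.029057646170258522), (0.08477693796157837, 0.06108231469988823), 81.65895080566406)
T 941 0.05419511381494341 0.0019805315037601232 ((0.4408118724822998, -0.29579511284828186), (0.059784382581710815, 0.08529097586870193), 15.897165298461914)
28.3
```

View pics/top2.png

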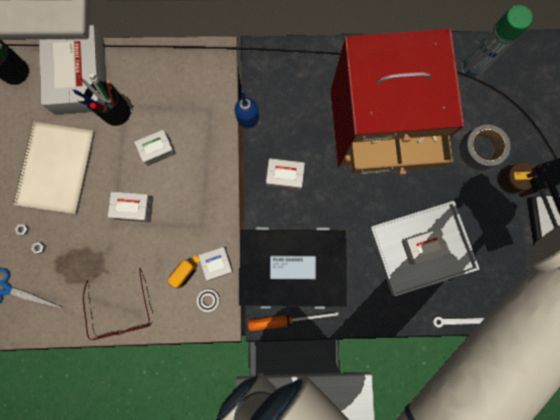

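The heavy carton is flat in the tray at (427,245), with its top at 54 mm. The light ones are back at (129,206) and (286,174), within 1 mm of where they stood, and the gripper is clear.

```bash
python3 -c "
from h import *
print(manip.job_done())"
```

```text
the job is handed in; nothing more can be done
None
```

The middle carton was the heavy one (about 6 N on the wrist) and now stands flat in the tray; the left and right ones are back within 1 mm of where they stood, and I handed the job in at 28.3 s.

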